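# Finish fitting the kickstand and hold the bike plumb

## Task

The kickstand has just been bolted on: lift the ring spanner up and off the pivot bolt it hangs on and put it away in the tool tin, then flip the kickstand all the way down past its dead centre until it snaps home. Then take hold of the bike frame, bring it off the timber prop to plumb upright with both tyres on the bench, and finish while still holding it there, so that the gap under the stand's foot can be checked; leave the other things on the bench alone.

Things in the scene. Friction and masses are not known exactly. Their poses are not given: they have to be found in the camera images.
- bike: Child's blue running bike, bars and saddle off, 3 kg, wheels locked. Tyres 280 mm across, 44 wide (round tread), axles 530 apart. Starts leaning about 13 degrees away from the robot on the prop; nothing else holds it. Origin: on the ground line about which it tips, under the tyres, mid-way between the axles. Axes: x to its right (away from the robot), y forward, z up the frame.
- prop: Fixed timber post with a rubber face, 70 mm wide, 290 mm tall, that the bike's top tube leans on, on the far side of the bike. Origin: at bench level below the middle of the rubber face.
- tube_mid (a point): Good place to take hold: a point on the axis of the bike's level top tube, a round bar 28 mm across running along the bike's y; 262 mm above the bike's origin (along its z) and 15 mm behind it. The tube is free for 35 mm forward and 60 mm back of here, and from above.
- kickstand (a joint): Kickstand angle, rad: 0 folded up (leg points back, 8 degrees above level in the bike's frame), grows as the leg swings down, 1.92 fully down (foot 12 degrees forward of straight below). Spring with dead centre at about 0.7: short of it the leg springs back up, past it it snaps down to its stop. Needs at most 0.4 N m (5 N pushed 80 mm from the pivot).
- stand_pivot (a point): Pivot of the kickstand, by the rear wheel on the bike's left (robot) side: in the bike's frame 72 mm left, 215 mm behind, 140 mm above its origin. The leg turns about the bike's x here. A bolt 9 mm thick runs on 44 mm outward (bike's -x); its last 4 mm are a 12 mm collar. The spanner hangs on this bolt.
- stand_foot (a point): Centre of the kickstand's black rubber foot (20 mm thick), 118 mm from the pivot in the swing plane and 36 mm farther out (left). The leg from pivot to foot is a nearly straight 12 mm round steel bar. With the bike upright and the stand down the foot hangs 15 mm clear of the bench; let go, the bike would lean over on to it.
- spanner_mid (a point): Middle of the handle of the steel ring spanner hung on the stand's pivot bolt. Handle 14 mm wide (along the bike's y), 6 thick; z runs up the handle to the ring (centre 65 mm up, 37 outside, 21 mm hole); jaw end 68 mm below. 0.11 kg, balanced 7 mm above here. To come off, the ring is raised 6 mm (2 to 9) to clear the collar and drawn 25 mm or more outward along the bolt (bike's -x).
- tin: Open tool tin on the bench, 100 mm across, 95 mm tall, wall 3 mm, bottom 4 mm thick, 0.45 kg, loose. Origin: centre of its underside.
- drink_can: bystander, white drink can, 66 mm across, 122 mm tall. Origin: centre of its underside.
- grease_jar: bystander, small jar with a green cap, 72 mm across, 75 mm tall. Origin: centre of its underside.
- oyster_knife: bystander, white-handled oyster knife lying flat, 180 mm long. Origin: centre of its underside.
- wood_knife: bystander, wooden-handled oyster knife lying flat, 150 mm long. Origin: centre of its underside.
- oyster0: bystander, a closed oyster, 70 mm across, 24 mm high. Origin: centre of its underside.
- oyster1: bystander, a closed oyster, 70 mm across, 24 mm high. Origin: centre of its underside.

How it is judged:
By the outcome, as a careful person would: the job done as asked, in the order asked, and still so for the second after the job is handed in, while the arm keeps its last pose, push and grip.
It also fails if it takes over 67 s, if anything falls off the work surface, if the arm or the gripper's body presses on something with over 40 N, if the wrist force passes 120 N, or if a joint passes its speed limit or range.

## Robot

A 6-joint arm with a two-finger parallel gripper is mounted at the origin on the work surface. World frame = base frame: x ahead of the robot, y to its left, z up, the work surface at z = 0. Lengths are in m, angles in rad, forces in N, time in s.
With the tool pointing down it reaches from about 0.3 to 0.775 m from the base axis. Payload 14.6 kg.
Tool frame: the origin (TCP) lies on the centre line of the jaws, within the pads' length; the fingertips stand 19 mm ahead of it and the grasp point (between the pads) is the TCP; z points along the fingers, y is the direction in which the jaws open and shut (so a half turn about z gives the same grasp; the last joint's range is limited). The gripper opens to 85 mm and grips with 20 to 120 N. Pads are 22 mm wide; open, the fingers measure 114 mm over their backs; the gripper's body (76 mm by 85 mm) begins 54 mm behind the grasp point. The pads swing forward as they close: fully open they stand 13 mm farther back than shut.
Start: joints at [-1.298, 0.3, 1.521, -0, 1.321, -0.067], TCP at [0.183, -0.519, 0.25] pointing down, gripper open.
Joint ranges: [-3.03, 3.03], [-0.79, 2.21], [0.23, 2.52], [-1.04, 4.18], [0, 3.07], [-2.55, 2.55]. Speed limits (rad/s): [2.22, 2.22, 2.57, 3.14, 3.14, 3.14].

## Interface

Orientations are given as a unit quaternion [w, x, y, z].
In Python, from rig import * gives the robot as it stands. The module is installed in compiled form; this text tells all that it offers.
- The arm moves only by the tool carry_out, never from a script. Its argument "deltas" is a list that holds one entry, the list of rows, each a list of 4 numbers: the shift along the world's x, y, z as a fraction of full scale, then the turn about the world's z as a fraction of full scale. In form: [[[dx, dy, dz, spin], ...]]. A call has 1 to 5 rows; each row is the pose to reach, as a shift and turn from the pose commanded when the call began; what a row does not reach only later rows make up. Full scale, the value 1, is 250 mm for a shift and pi/4 rad for a turn. A row lasts 1/10 s, in which the tool goes at most 50 mm and 8.59 degrees, less where a joint would pass 70% of its speed; a pose out of reach is approached as far as the arm can. A call with a number of a shift or a turn outside -1 to 1 is refused whole. A call with a gripper value outside its range is refused whole. "claw" is the gripper's target within -1 to 1 (fully open at 1, half-way at 0, shut at -1), set as the call begins (left out, the last holds). The fingers move at their own pace and stop on an object; the grip force is fixed at half the most. Time passes only in rows, so rows that repeat a pose let the fingers close. It gives the time, the measured TCP pose, the force and the opening at its end, in the units of the state.
- sense(): the state, without advancing time (a new reading comes with each control period).
- get_image(name): name is "scene" or "top" or "wrist"; returns (picture, depth): 400x640x3 uint8, red, green, blue; 400x640 float32, m along the optical axis (not along the pixel's ray), 0 where there is no reading.
- camera_info(name): a dict with "vertical_fov" (degrees; the focal length in pixels is half the picture's height over the tangent of half this angle, whatever the lens; pixels are square), "cx", "cy" (the principal point, pixels), "rvec" (rotation vector, rad) and "tvec" (3), from world to camera coordinates, as OpenCV has them; the wrist camera has in their place "hand_eye" (4x4, takes a point from camera to tool coordinates, whose origin is the TCP and whose axes are the flange's). Camera axes: x right, y down, z forward; pixel columns grow to the right and rows downward; lengths in m; the calibration is good to about 2 mm. The wrist camera is an equidistant fisheye: a pixel r from the principal point sees the ray r / f radians off the axis. A picture is of the moment at which its call begins: read the wrist's pose just before it. camera_info takes no time and is no camera call.
- sign_off(): hands the job in, once; it reports no verdict.
The state is a dict: "t": time; "qpos": joint angles; "qvel": joint speeds; "tau": joint torques, N m; "ee_pos": TCP position; "ee_rot": TCP orientation; "force": force on the tool from outside, world axes, zero at the start; "wrist_torque": the same for the moment, N m; "width": opening from 0.0 (shut) to 1.0 (fully open).
Only numpy, scipy, OpenCV 4.12 (cv2) and the standard library are available. Lean on these libraries where they do the work, as an engineer would, in place of code of your own. Each camera call takes 0.05 s, during which the arm holds its last target.

## Working session

There is one attempt and no reset: what is moved stays moved. The work goes in short steps, Python scripts to look and compute and a tool call to move; the robot and the scene stay as the last step left them, time stands still between calls to the robot, and variables do not carry over. Pictures are saved under pics/ and viewed, and the job is handed in when it is done.

Besides the shell and the picture viewer there is one more tool, called after ">>>" as name(argument=value, ...) on one line, values as JSON. carry_out: Moves the arm, as the interface text tells. Shift numbers are shares of 250 mm and turn numbers shares of pi/4 rad, none past 1 either way. Its arguments: {"type":"object","properties":{"deltas":{"type":"array"},"claw":{"type":"number"}},"required":["deltas"]}

```bash
mkdir -p pics; cat > h.py <<'E'
from rig import *
import numpy as np, cv2
from scipy.spatial.transform import Rotation as R
def cam(n):
    c=camera_info(n); f=200/np.tan(np.radians(c['vertical_fov'])/2)
    return c,f
def shot(n,fn):
    s=sense(); im,d=get_image(n)
    cv2.imwrite('pics/'+fn+'.png',im[:,:,::-1]); np.savez('pics/'+fn+'.npz',im=im,d=d,p=s['ee_pos'],q=s['ee_rot'])
    return im,d
def world(n,d,fn=None):
    c,f=cam(n); v,u=np.mgrid[0:400,0:640]
    Rm=cv2.Rodrigues(np.array(c['rvec'],float))[0]; t=np.array(c['tvec'],float).ravel()
    P=np.dstack([(u-c['cx'])/f*d,(v-c['cy'])/f*d,d])
    return (P-t)@Rm
def proj(n,X):
    c,f=cam(n)
    Rm=cv2.Rodrigues(np.array(c['rvec'],float))[0]; t=np.array(c['tvec'],float).ravel()
    p=np.atleast_2d(X)@Rm.T+t
    return np.c_[p[:,0]/p[:,2]*f+c['cx'],p[:,1]/p[:,2]*f+c['cy']]
E
python3 - <<'E'
from h import *
s=sense();print(s)
for n in("scene","top","wrist"):
    print(n,camera_info(n)); shot(n,n+'0')
E
```

```text
{'t': 0.0, 'qpos': array([-1.29759964e+00,  3.00531973e-01,  1.52159356e+00, -4.77017089e-06,
        1.32069318e+00, -6.66258158e-02]), 'qvel': array([ 0.00042769,  0.00095652, -0.00066096,  0.00125557, -0.00180851,
       -0.00065652]), 'tau': array([ 2.65609715e-04, -5.43505168e+01, -3.61796057e+01, -5.29532906e-05,
        4.08696185e-03, -3.69102133e-05]), 'ee_pos': array([ 0.18325119, -0.51834832,  0.24968263]), 'ee_rot': array([-6.09521982e-04,  9.85599492e-01,  1.69095432e-01, -6.55024633e-05]), 'force': array([-0.44394594, -0.33560115, -0.30395108]), 'wrist_torque': array([ 0.00917979, -0.02538337, -0.02786703]), 'width': 0.998539483802903}
scene {'vertical_fov': 52.04804949382539, 'cx': 309.8411203342445, 'cy': 196.3753393226213, 'rvec': array([ 0.91927256,  2.51428338, -1.04330867]), 'tvec': array([ 0.42162412, -0.10084871,  1.41789223])}
top {'vertical_fov': 51.153921822237436, 'cx': 308.03101009722013, 'cy': 194.82036120096055, 'rvec': array([ 2.21373214, -2.1815194 ,  0.0444705 ]), 'tvec': array([-0.05341502,  0.50805158,  1.40733877])}
wrist {'vertical_fov': 65.70646984690485, 'cx': 316.8661681579579, 'cy': 198.29085602384848, 'hand_eye': array([[ 5.53138936e-04, -9.54131055e-01, -2.99388749e-01,
         7.75824705e-02],
       [ 9.99999845e-01,  5.45959729e-04,  1.07625013e-04,
         9.32588811e-04],
       [ 6.07658334e-05, -2.99388762e-01,  9.54131210e-01,
        -1.23439779e-01],
       [ 0.00000000e+00,  0.00000000e+00,  0.00000000e+00,
         1.00000000e+00]])}
```

View pics/scene0.png

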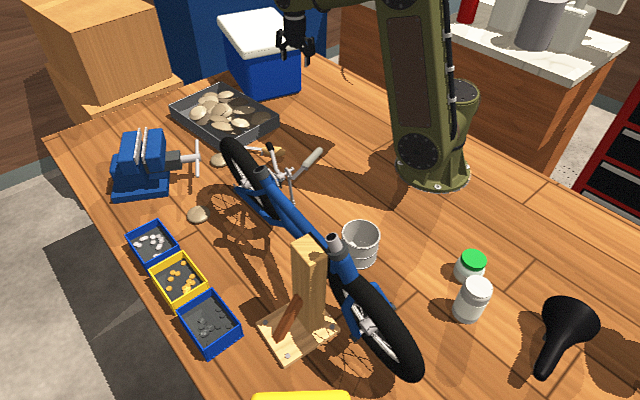

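View pics/top0.png

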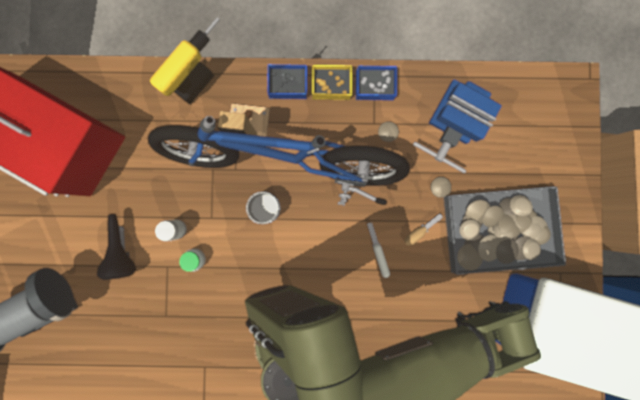

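View pics/wrist0.png

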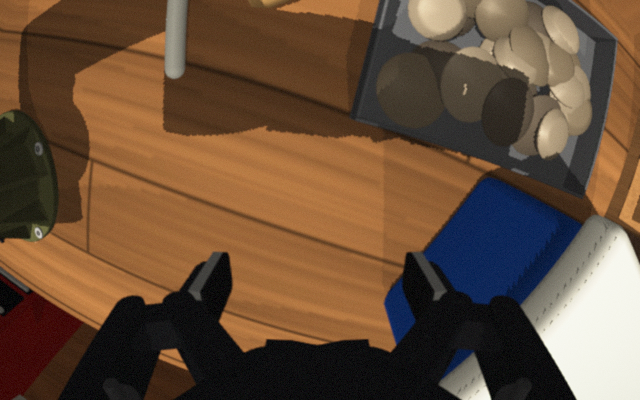

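```bash
python3 - <<'E'
from h import *
a=np.load('pics/scene0.npz'); b=np.load('pics/top0.npz')
c=a['im'][120:260,180:400]; cv2.imwrite('pics/sz.png',cv2.resize(c[:,:,::-1],None,fx=3.5,fy=3.5,interpolation=cv2.INTER_CUBIC))
c=b['im'][100:230,130:420]; cv2.imwrite('pics/tz.png',cv2.resize(c[:,:,::-1],None,fx=2.7,fy=2.7,interpolation=cv2.INTER_CUBIC))
W=world('top',b['d'])
for n,(u,v) in dict(can=(165,230),jar=(190,260),tin=(263,208),tinrim=(263,194),k1=(377,250),tube=(275,146),tuberear=(310,151),foot=(380,201),ks=(345,190)).items(): print(n,W[v,u].round(3))
E
```

```text
can [0.387 0.399 0.12 ]
jar [0.29  0.332 0.07 ]
tin [0.462 0.107 0.002]
tinrim [0.51  0.108 0.   ]
k1 [ 0.327 -0.28   0.019]
tube [0.634 0.048 0.26 ]
tuberear [ 0.619 -0.051  0.273]
foot [ 0.486 -0.261  0.183]
ks [ 0.519 -0.159  0.153]
```

```bash
sleep 1
```

```text
(no output)
```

View pics/sz.png

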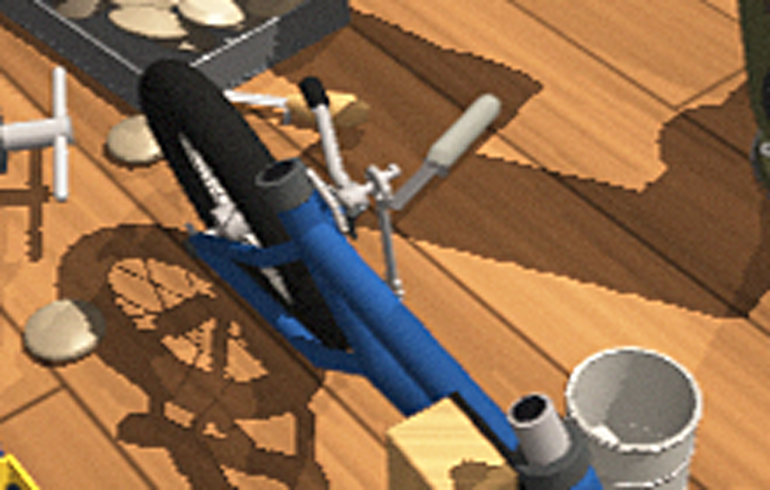

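View pics/tz.png

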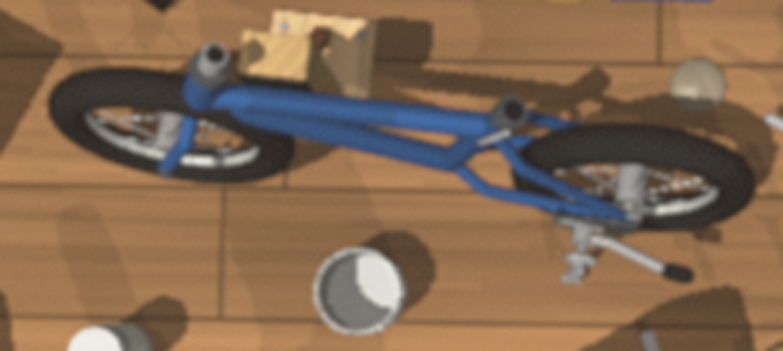

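```bash
python3 - <<'E'
from h import *
from scipy.optimize import least_squares
P=[];K=[]
for n in('top','scene'):
    a=np.load(f'pics/{n}0.npz'); W=world(n,a['d']); hsv=cv2.cvtColor(a['im'],cv2.COLOR_RGB2HSV)
    ok=(W[...,0]>.4)&(W[...,0]<.78)&(W[...,1]>-.45)&(W[...,1]<.45)&(a['d']>0)&(W[...,2]<.32)
    blue=ok&(hsv[...,0]>100)&(hsv[...,0]<125)&(hsv[...,1]>140)&(W[...,2]>.215)
    blk=ok&(hsv[...,2]<60)&(W[...,2]>.06)
    blk=cv2.erode(blk.astype(np.uint8),np.ones((3,3)))>0
    p=W[blue];k=W[blk];print(n,len(p),len(k),p.min(0).round(3),p.max(0).round(3))
    P.append(p);K.append(k)
    # tyre torus fit
    def pose(v):
        Rm=R.from_euler('zyx',[v[2],v[3],0]).as_matrix(); return Rm,np.array([v[0],v[1],0])
    def res(v,k):
        Rm,o=pose(v); q=(k-o)@Rm
        r=[]
        for s in(-.265,.265):
            d=np.hypot(q[:,1]-s,q[:,2]-.14)-.118
            r.append(np.hypot(d,q[:,0])-.022)
        r=np.array(r); return r[np.abs(r).argmin(0),np.arange(len(k))]
    s=least_squares(res,[.6,0,-.1,.22],args=(k,),loss='soft_l1',f_scale=.004); v=s.x
    print('bike',v[:2].round(4),np.degrees(v[2:]).round(2),'med|r|',np.median(abs(s.fun)))
    Rm,o=pose(v)
    for nm,q in dict(tube=(0,-.015,.262),piv=(-.072,-.215,.14),boltend=(-.116,-.215,.14)).items():
        X=o+Rm@np.array(q); print(nm,X.round(4),proj('top',X).round(1),proj('scene',X).round(1))
    a=np.radians(8);X=o+Rm@np.array([-.108,-.215-.118*np.cos(a),.14+.118*np.sin(a)]);print('foot',X.round(4),proj('top',X).round(1),proj('scene',X).round(1))
    # tube cylinder check
    q=(p-o)@Rm; m=(q[:,1]>-.075)&(q[:,1]<.02)&(q[:,2]>.25); q=q[m]
    f=least_squares(lambda c:np.hypot(q[:,0]-c[0]-c[2]*q[:,1],q[:,2]-c[1])-.014,[0,.262,0],loss='soft_l1',f_scale=.003)
    print('tube in bike frame',f.x.round(4),len(q))
E
```

```text
top 456 1348 [ 0.594 -0.086  0.215] [0.664 0.279 0.275]
bike [0.587  0.0454] [-5.08 13.54] med|r| 0.002594888289353078
tube [0.647  0.0304 0.255 ] [[281.5 141.8]] [[287.  208.9]]
piv [ 0.5315 -0.1624  0.1574] [[346.2 185.8]] [[278.4 175.4]]
boltend [ 0.4889 -0.1585  0.1676] [[345.1 199.7]] [[291.  166.9]]
foot [ 0.4905 -0.2756  0.1841] [[384.9 199.6]] [[265.9 143. ]]
tube in bike frame [-0.0028  0.2611 -0.0284] 179
scene 1614 3648 [ 0.587 -0.165  0.215] [0.695 0.417 0.319]
bike [0.6018 0.0462] [-6.    8.85] med|r| 0.0017766995191781862
tube [0.6406 0.0313 0.2591] [[281.  143.8]] [[289.4 206.5]]
piv [ 0.5304 -0.1601  0.1528] [[345.3 186.3]] [[279.3 176.8]]
boltend [ 0.4871 -0.1555  0.1595] [[343.9 200.3]] [[292.3 169.3]]
foot [ 0.4855 -0.2726  0.1764] [[383.4 201.3]] [[268.  144.9]]
tube in bike frame [ 0.0046  0.2594 -0.0008] 394
```

>>> carry_out(deltas=[[[0.06, 0.07, 0.04, 0.17], [0.12, 0.14, 0.05, 0.34], [0.18, 0.21, 0.05, 0.52], [0.25, 0.28, 0.05, 0.69], [0.32, 0.36, 0.05, 0.86]]])

```text
t: 0.65
ee_pos: [0.2638, -0.4278, 0.2626]
ee_rot: [-0.0, 0.873, 0.488, -0.0]
force: [0.5, -0.3, 0.4]
width: 1.001
```

>>> carry_out(deltas=[[[0.06, 0.07, 0.01, 0.17], [0.12, 0.14, 0.02, 0.34], [0.18, 0.21, 0.03, 0.52], [0.25, 0.28, 0.04, 0.69], [0.32, 0.36, 0.05, 0.86]]])

```text
t: 1.15
ee_pos: [0.3438, -0.3378, 0.2752]
ee_rot: [-0.0, 0.662, 0.75, 0.0]
force: [0.2, -0.7, -0.6]
width: 0.999
```

>>> carry_out(deltas=[[[0.06, 0.07, 0.01, 0.17], [0.12, 0.14, 0.02, 0.34], [0.18, 0.21, 0.03, 0.52], [0.25, 0.28, 0.04, 0.69], [0.32, 0.36, 0.05, 0.86]]])

```text
t: 1.65
ee_pos: [0.4238, -0.2478, 0.2877]
ee_rot: [-0.0, 0.376, 0.927, 0.0]
force: [-0.0, 0.1, -0.1]
width: 0.999
```

>>> carry_out(deltas=[[[0.06, 0.07, 0.01, 0.17], [0.12, 0.14, 0.02, 0.34], [0.18, 0.21, 0.03, 0.52], [0.25, 0.28, 0.04, 0.69], [0.31, 0.36, 0.05, 0.86]]])

```text
t: 2.15
ee_pos: [0.5014, -0.1578, 0.3001]
ee_rot: [-0.0, 0.047, 0.999, 0.0]
force: [0.3, -0.5, -1.4]
width: 1.002
```

```bash
python3 - <<'E'
from h import *
shot('wrist','w1'); im,d=shot('scene','s1')
c=im[120:260,180:400]; cv2.imwrite('pics/s1z.png',cv2.resize(c[:,:,::-1],None,fx=3.5,fy=3.5,interpolation=cv2.INTER_CUBIC))
E
```

```text
(no output)
```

View pics/w1.png

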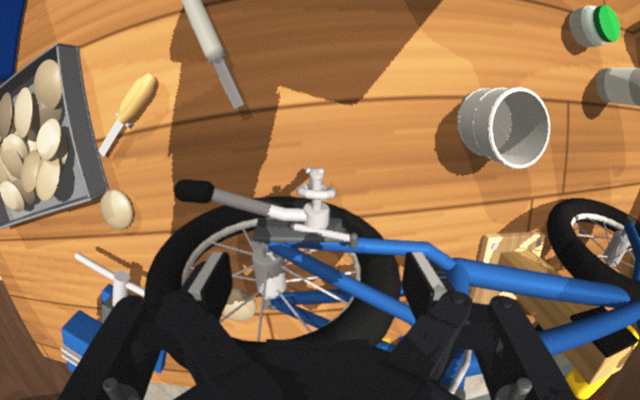

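View pics/s1z.png

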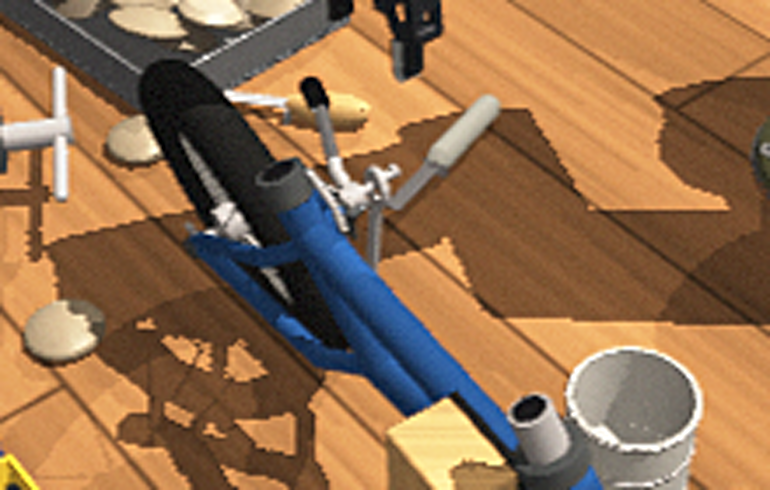

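```bash
cat >> h.py <<'E'
def wworld(fn):
    a=np.load('pics/'+fn+'.npz'); c,f=cam('wrist'); d=a['d']
    v,u=np.mgrid[0:400,0:640]; x=u-c['cx'];y=v-c['cy'];r=np.hypot(x,y)+1e-9;t=np.tan(r/f)
    P=np.dstack([x/r*t*d,y/r*t*d,d]); H=np.array(c['hand_eye'])
    T=P@H[:3,:3].T+H[:3,3]; q=a['q']; Rm=R.from_quat([q[1],q[2],q[3],q[0]]).as_matrix()
    return a['im'],T@Rm.T+a['p'],d
E
python3 - <<'E'
from h import *
im,W,d=wworld('w1')
c=im[150:260,160:380]; cv2.imwrite('pics/w1z.png',cv2.resize(c[:,:,::-1],None,fx=3.6,fy=3.6,interpolation=cv2.INTER_CUBIC))
for n,(u,v) in dict(boltend=(315,173),ring=(316,188),ringL=(301,190),ringR=(330,190),foot=(193,190),leg=(245,204),piv=(316,215),tinc=(520,128)).items():
  print(n,W[v,u].round(4))
hs=cv2.cvtColor(im,cv2.COLOR_RGB2HSV)
m=(hs[...,1]<50)&(hs[...,2]>90)&(W[...,0]>.45)&(W[...,0]<.56)&(abs(W[...,1]+.16)<.04)
for x0 in np.arange(.46,.54,.004):
  k=m&(W[...,0]>=x0)&(W[...,0]<x0+.004)
  if k.sum(): print(x0.round(3),k.sum(),'y',W[k][:,1].min().round(4),W[k][:,1].max().round(4),'z',W[k][:,2].min().round(4),W[k][:,2].max().round(4))
b=np.load('pics/scene0.npz')['im'][150:215,260:330]; cv2.imwrite('pics/szz.png',cv2.resize(b[:,:,::-1],None,fx=9,fy=9,interpolation=cv2.INTER_CUBIC))
E
```

```text
boltend [ 0.4847 -0.1582  0.1641]
ring [ 0.4981 -0.1586  0.164 ]
ringL [ 0.4989 -0.1719  0.1633]
ringR [ 0.5019 -0.1466  0.1611]
foot [ 0.4839 -0.2619  0.1848]
leg [ 0.5046 -0.2217  0.1712]
piv [ 0.5229 -0.161   0.1645]
tinc [0.4697 0.1455 0.0296]
0.48 2 y -0.1608 -0.1573 z 0.1594 0.1599
0.484 80 y -0.1628 -0.1522 z 0.1571 0.1686
0.488 51 y -0.1942 -0.1534 z 0.1617 0.3803
0.492 45 y -0.1628 -0.1231 z 0.1599 0.3787
0.496 136 y -0.176 -0.1224 z 0.1443 0.3781
0.5 238 y -0.176 -0.143 z 0.1051 0.1719
0.504 139 y -0.1724 -0.1422 z 0.0297 0.1721
0.508 57 y -0.1998 -0.1511 z 0.0302 0.1626
0.512 98 y -0.1997 -0.1512 z 0.0305 0.1668
0.516 268 y -0.1999 -0.1496 z 0.1461 0.1668
0.52 270 y -0.1997 -0.1488 z 0.0008 0.1662
0.524 177 y -0.1943 -0.1491 z 0.1539 0.1662
0.528 105 y -0.1847 -0.1494 z 0.1526 0.165
0.532 168 y -0.1994 -0.1497 z 0.1366 0.164
0.536 267 y -0.1998 -0.1427 z 0.0006 0.1695
0.54 432 y -0.1999 -0.1272 z 0.1433 0.1776
```

View pics/w1z.png

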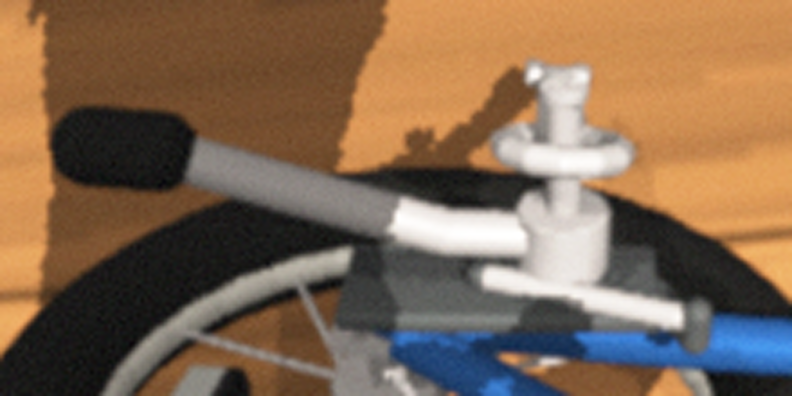

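View pics/szz.png

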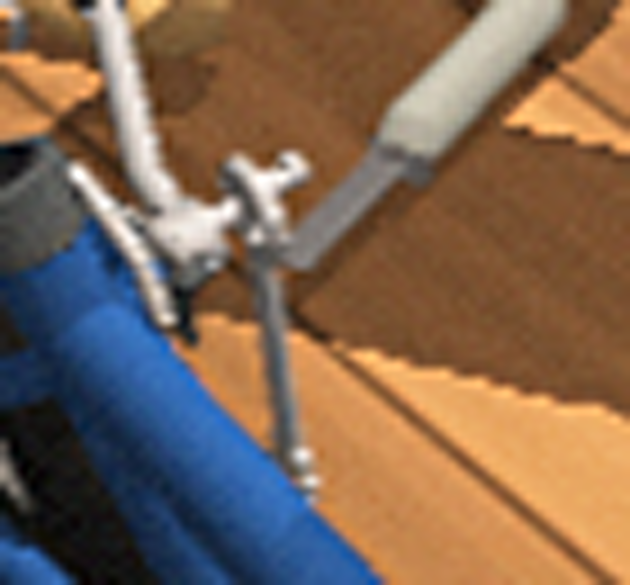

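```bash
python3 - <<'E'
from h import *
im,W,d=wworld('w1')
hs=cv2.cvtColor(im,cv2.COLOR_RGB2HSV)
near=(W[...,2]>.09)&(W[...,2]<.2)&(d>0)
print('leg/boss: min x at y bands')
for y in np.arange(-.28,-.13,.006):
  m=near&(W[...,1]>=y)&(W[...,1]<y+.006)&(W[...,0]>.47)&(W[...,0]<.535)&(hs[...,1]<60)
  if m.sum()>3:
    w=W[m]; print(y.round(3),len(w),'x',np.percentile(w[:,0],[2,50]).round(4),'z',w[:,2].min().round(4),w[:,2].max().round(4))
# ring rows
for v in range(178,204): print(v,W[v,296:338:4,0].round(3),W[v,296:338:4,2].round(3))
W0=world('scene',np.load('pics/scene0.npz')['d'])
for v in range(176,206,3):
  print(v,[W0[v,u].round(3).tolist() for u in (289,290,291,292,293)])
E
```

```text
leg/boss: min x at y bands
-0.28 68 x [0.4761 0.4825] z 0.1787 0.1869
-0.274 122 x [0.4765 0.4821] z 0.1779 0.1878
-0.268 128 x [0.4771 0.4836] z 0.1771 0.1864
-0.262 133 x [0.4789 0.4855] z 0.1772 0.1858
-0.256 136 x [0.4799 0.4866] z 0.1736 0.1847
-0.25 125 x [0.4832 0.4906] z 0.171 0.1815
-0.244 94 x [0.4895 0.4944] z 0.1682 0.1774
-0.238 100 x [0.4928 0.4975] z 0.1676 0.1764
-0.232 103 x [0.4956 0.5005] z 0.1675 0.1744
-0.226 114 x [0.4983 0.504 ] z 0.1357 0.1726
-0.22 145 x [0.5018 0.5094] z 0.1347 0.1715
-0.214 149 x [0.5045 0.5123] z 0.1345 0.1699
-0.208 128 x [0.5073 0.514 ] z 0.1347 0.1683
-0.202 103 x [0.5105 0.5157] z 0.1371 0.1674
-0.196 99 x [0.5131 0.5179] z 0.1565 0.1659
-0.19 97 x [0.5168 0.5214] z 0.1524 0.1648
-0.184 115 x [0.5178 0.5238] z 0.1518 0.1631
-0.178 139 x [0.4978 0.5221] z 0.1508 0.1648
-0.172 245 x [0.4979 0.5186] z 0.1424 0.17
-0.166 319 x [0.4848 0.5119] z 0.1051 0.1717
-0.16 377 x [0.4845 0.5049] z 0.1274 0.1721
-0.154 216 x [0.4857 0.5071] z 0.1246 0.1711
-0.148 62 x [0.5019 0.5037] z 0.146 0.1678
178 [0.526 0.527 0.527 0.528 0.488 0.488 0.489 0.53 
[... 4364 characters left out ...]
-0.152, 0.096], [0.497, -0.152, 0.095], [0.435, -0.229, 0.001], [0.433, -0.226, 0.002]]
191 [[0.497, -0.162, 0.075], [0.499, -0.155, 0.082], [0.498, -0.151, 0.084], [0.443, -0.219, -0.001], [0.442, -0.215, 0.002]]
194 [[0.46, -0.213, 0.0], [0.498, -0.157, 0.067], [0.499, -0.151, 0.072], [0.495, -0.15, 0.07], [0.451, -0.204, 0.002]]
197 [[0.495, -0.166, 0.045], [0.496, -0.16, 0.051], [0.498, -0.152, 0.058], [0.494, -0.152, 0.056], [0.461, -0.191, 0.004]]
200 [[0.477, -0.192, 0.001], [0.492, -0.166, 0.031], [0.498, -0.153, 0.044], [0.495, -0.152, 0.043], [0.492, -0.15, 0.043]]
203 [[0.641, 0.031, 0.27], [0.638, 0.03, 0.267], [0.634, 0.029, 0.264], [0.497, -0.15, 0.033], [0.494, -0.149, 0.032]]
```

```bash
python3 - <<'E'
from h import *
from scipy.optimize import least_squares
def fit(W,tag):
  m=(abs(W[...,2]-.095)<.006)&(abs(W[...,0]-.46)<.1)&(abs(W[...,1]-.11)<.1)
  p=W[m][:,:2]; s=least_squares(lambda c:np.hypot(*(p-c[:2]).T)-c[2],[.46,.11,.049],loss='soft_l1',f_scale=.002); print(tag,len(p),s.x.round(4),p.min(0).round(3),p.max(0).round(3))
fit(wworld('w1')[1],'w'); 
for n in('top','scene'): fit(world(n,np.load(f'pics/{n}0.npz')['d']),n)
E
```

```text
w 893 [0.4626 0.098  0.0485] [0.411 0.048] [0.514 0.149]
top 128 [0.4638 0.0989 0.0488] [0.413 0.049] [0.512 0.149]
scene 223 [0.4644 0.1014 0.0486] [0.415 0.047] [0.516 0.152]
```

>>> carry_out(deltas=[[[0, 0, -0.05, 0], [-0.01, -0.005, -0.1, 0], [-0.01, -0.005, -0.15, 0], [-0.01, -0.005, -0.2, 0], [-0.01, -0.005, -0.24, 0]]], claw=0.08)

```text
t: 2.75
ee_pos: [0.4979, -0.16, 0.2388]
ee_rot: [-0.001, 0.05, 0.999, 0.0]
force: [0.7, -0.4, 0.9]
width: 0.545
```

```bash
python3 - <<'E'
from h import *
shot('wrist','w2')
E
```

```text
(no output)
```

View pics/w2.png

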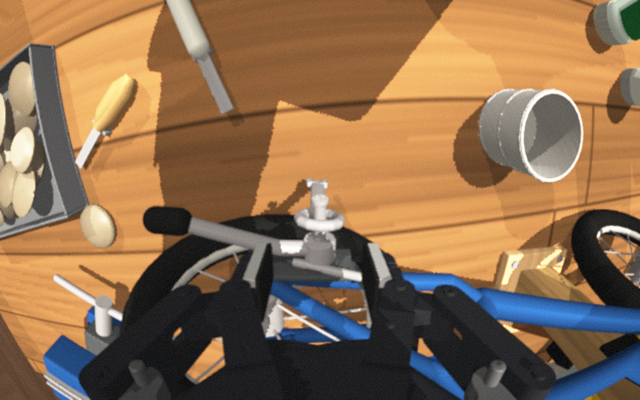

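>>> carry_out(deltas=[[[0, 0.004, -0.05, 0], [0, 0.004, -0.1, 0], [0, 0.004, -0.15, 0], [0, 0.004, -0.2, 0], [0, 0.004, -0.24, 0]]])

```text
t: 3.3
ee_pos: [0.4981, -0.1587, 0.179]
ee_rot: [-0.0, 0.05, 0.999, 0.0]
force: [-0.3, -0.0, 0.1]
width: 0.544
```

```bash
python3 - <<'E'
from h import *
shot('wrist','w3')
E
```

```text
(no output)
```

View pics/w3.png

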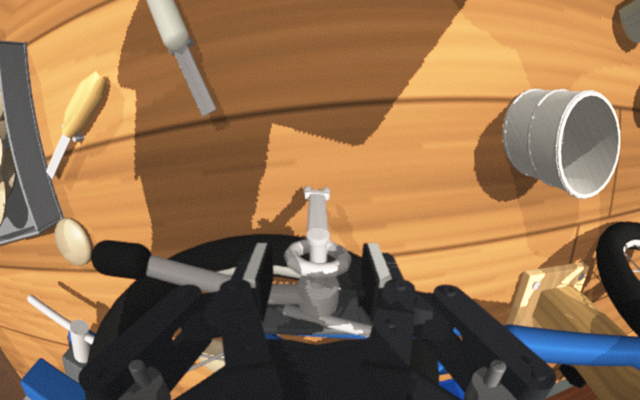

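>>> carry_out(deltas=[[[0, 0, -0.03, 0], [0, 0, -0.06, 0], [0, 0, -0.09, 0], [0, 0, -0.104, 0], [0, 0, -0.104, 0]]])

```text
t: 3.85
ee_pos: [0.4981, -0.1587, 0.1538]
ee_rot: [-0.0, 0.05, 0.999, 0.0]
force: [1.2, 0.3, -0.2]
width: 0.546
```

```bash
python3 - <<'E'
from h import *
s=sense();print(s['force'],s['wrist_torque'])
shot('wrist','w4')
E
```

```text
[ 1.18133607  0.32357611 -0.15773543] [ 0.01431547 -0.00548402 -0.02084384]
```

View pics/w4.png

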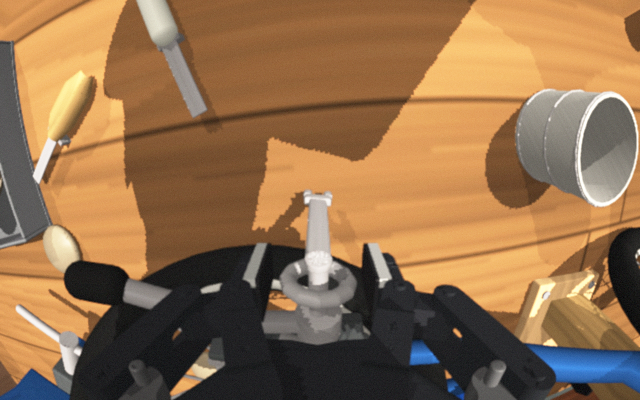

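>>> carry_out(deltas=[[[0, 0, 0, 0], [0, 0, 0, 0], [0, 0, 0, 0], [0, 0, 0, 0], [0, 0, 0, 0]]], claw=-1)

```text
t: 4.4
ee_pos: [0.4985, -0.1589, 0.1547]
ee_rot: [0.0, 0.05, 0.999, -0.0]
force: [1.7, -1.0, 5.1]
width: 0.394
```

>>> carry_out(deltas=[[[0, 0, 0.008, 0], [0, 0, 0.016, 0], [0, 0, 0.024, 0], [0, 0, 0.024, 0], [0, 0, 0.024, 0]]])

```text
t: 4.9
ee_pos: [0.4982, -0.1588, 0.1602]
ee_rot: [-0.0, 0.05, 0.999, 0.0]
force: [0.6, -0.4, -1.2]
width: 0.395
```

```bash
python3 - <<'E'
from h import *
s=sense();print(s['force'],s['wrist_torque'])
im,d=shot('wrist','w5')
c=im[170:350,200:440]; cv2.imwrite('pics/w5z.png',cv2.resize(c[:,:,::-1],None,fx=3.2,fy=3.2,interpolation=cv2.INTER_CUBIC))
im,d=shot('scene','s5')
c=im[120:260,220:360]; cv2.imwrite('pics/s5z.png',cv2.resize(c[:,:,::-1],None,fx=4.2,fy=4.2,interpolation=cv2.INTER_CUBIC))
E
```

```text
[ 0.62114492 -0.3703518  -1.17316059] [-0.03966764  0.0109683   0.03597348]
```

View pics/w5z.png

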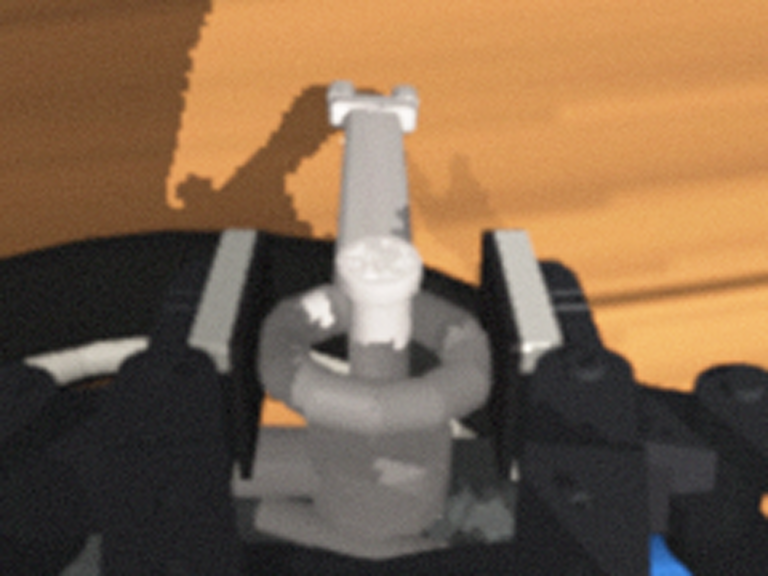

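View pics/s5z.png

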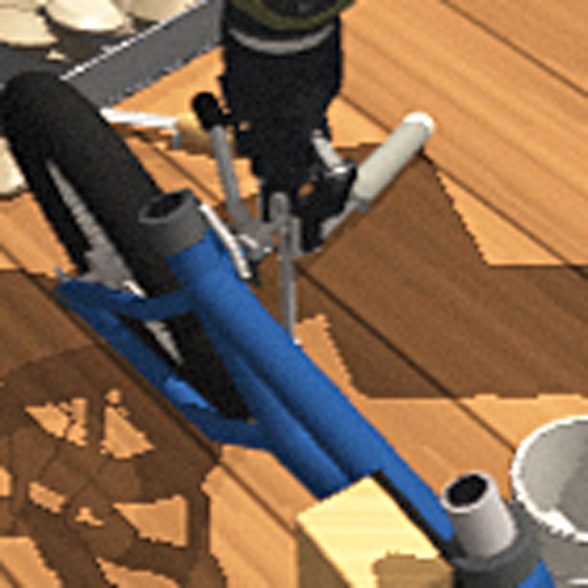

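>>> carry_out(deltas=[[[-0.016, 0.0015, 0.0035, 0], [-0.031, 0.003, 0.007, 0], [-0.047, 0.0045, 0.01, 0], [-0.062, 0.006, 0.0135, 0], [-0.078, 0.0075, 0.017, 0]]])

```text
t: 5.5
ee_pos: [0.4784, -0.1569, 0.1647]
ee_rot: [0.0, 0.05, 0.999, -0.0]
force: [1.1, -0.4, -1.2]
width: 0.395
```

>>> carry_out(deltas=[[[-0.02, 0.002, 0.0045, 0], [-0.04, 0.004, 0.009, 0], [-0.06, 0.006, 0.0135, 0], [-0.08, 0.008, 0.018, 0], [-0.1, 0.01, 0.023, 0]]])

```text
t: 6.0
ee_pos: [0.4534, -0.1544, 0.1704]
ee_rot: [0.0, 0.05, 0.999, -0.0]
force: [0.1, 0.1, -1.6]
width: 0.396
```

```bash
python3 - <<'E'
from h import *
im,d=shot('wrist','w6')
E
```

```text
(no output)
```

View pics/w6.png

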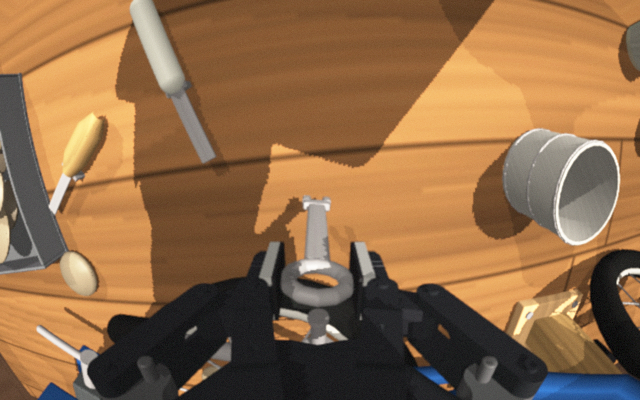

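>>> carry_out(deltas=[[[-0.06, 0, 0.02, 0], [-0.12, 0, 0.1, 0], [-0.12, 0, 0.2, 0], [-0.12, 0, 0.3, 0], [-0.12, 0, 0.4, 0]]])

```text
t: 6.55
ee_pos: [0.4236, -0.1544, 0.2714]
ee_rot: [0.0, 0.05, 0.999, -0.0]
force: [-0.7, 0.0, -0.9]
width: 0.393
```

>>> carry_out(deltas=[[[0.03, 0.1, 0, 0], [0.06, 0.25, 0, 0], [0.1, 0.4, 0, 0], [0.14, 0.55, 0, 0], [0.14, 0.7, 0, 0]]])

```text
t: 7.05
ee_pos: [0.4592, 0.0221, 0.2703]
ee_rot: [0.0, 0.05, 0.999, 0.0]
force: [-0.4, 0.8, -1.7]
width: 0.389
```

>>> carry_out(deltas=[[[0, 0.1, 0, 0], [0, 0.2, 0, 0], [0, 0.28, 0, 0], [0, 0.312, 0, 0], [0, 0.312, 0, 0]]])

```text
t: 7.55
ee_pos: [0.4587, 0.099, 0.2702]
ee_rot: [-0.0, 0.049, 0.999, -0.0]
force: [0.2, -0.6, -0.6]
width: 0.394
```

```bash
python3 - <<'E'
from h import *
im,d=shot('wrist','w7'); im,W,d=wworld('w7'); p=np.load('pics/w7.npz')['p'];print(p)
m=(d>0)&(abs(W[...,0]-p[0])<.03)&(abs(W[...,1]-p[1])<.03)&(W[...,2]>.11)&(W[...,2]<.24)
for z in np.arange(.12,.24,.015):
  k=m&(W[...,2]>=z)&(W[...,2]<z+.015)
  if k.sum():print(z.round(3),k.sum(),W[k][:,:2].mean(0).round(4))
print(W[m][:,2].min())
k=(abs(W[...,2]-.095)<.006)&(abs(W[...,0]-.46)<.07)&(abs(W[...,1]-.1)<.07)
q=W[k][:,:2]; c=cv2.minEnclosingCircle(q.astype(np.float32)); print(c,len(q))
E
```

```text
[0.45873126 0.09900151 0.27023874]
0.135 89 [0.4622 0.098 ]
0.15 200 [0.4626 0.0977]
0.165 114 [0.4619 0.0981]
0.18 141 [0.4618 0.098 ]
0.195 163 [0.4616 0.0978]
0.21 216 [0.4615 0.0979]
0.225 269 [0.4613 0.0982]
0.1352961975600533
((0.4629340171813965, 0.09937828779220581), 0.052006978541612625) 1332
```

View pics/w7.png

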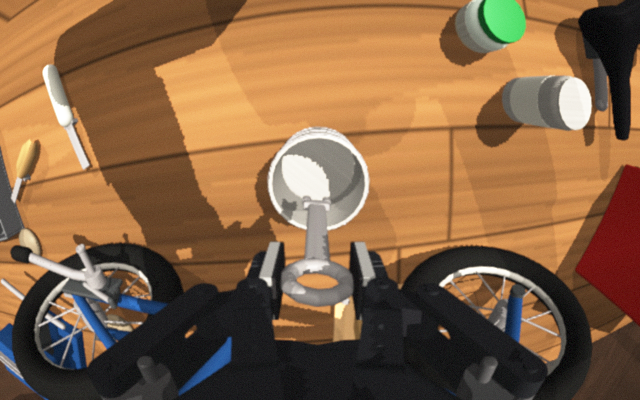

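>>> carry_out(deltas=[[[0, 0, -0.06, 0], [0, 0, -0.12, 0], [0, 0, -0.18, 0], [0, 0, -0.24, 0], [0, 0, -0.3, 0]]])

```text
t: 8.1
ee_pos: [0.4589, 0.0974, 0.1947]
ee_rot: [0.0, 0.051, 0.999, -0.0]
force: [0.1, -0.3, -0.8]
width: 0.388
```

>>> carry_out(deltas=[[[0, 0, -0.06, 0], [0, 0, -0.12, 0], [0, 0, -0.17, 0], [0, 0, -0.21, 0], [0, 0, -0.21, 0]]])

```text
t: 8.6
ee_pos: [0.4584, 0.0981, 0.1417]
ee_rot: [-0.001, 0.05, 0.999, -0.0]
force: [0.9, -0.4, -1.8]
width: 0.392
```

>>> carry_out(deltas=[[[0, 0, -0.004, 0], [0, 0, -0.008, 0], [0, 0, -0.008, 0]]])

```text
t: 8.9
ee_pos: [0.459, 0.0986, 0.1411]
ee_rot: [0.0, 0.05, 0.999, 0.0]
force: [-0.6, 0.5, -0.4]
width: 0.391
```

>>> carry_out(deltas=[[[0, 0, 0, 0], [0, 0, 0, 0], [0, 0, 0, 0], [0, 0, 0, 0], [0, 0, 0, 0]]], claw=0.2)

```text
t: 9.4
ee_pos: [0.4588, 0.0986, 0.1408]
ee_rot: [0.0, 0.05, 0.999, -0.0]
force: [0.5, -0.0, -0.5]
width: 0.595
```

```bash
python3 - <<'E'
from h import *
shot('wrist','w8')
E
```

```text
(no output)
```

View pics/w8.png

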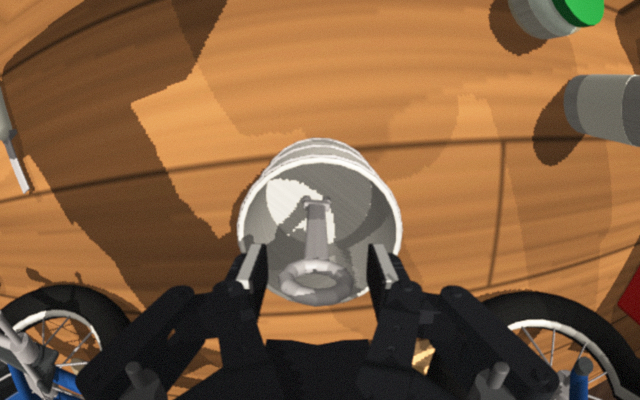

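>>> carry_out(deltas=[[[0, 0, 0.04, 0], [0, 0, 0.12, 0], [0, 0, 0.24, 0], [0, 0, 0.4, 0], [0, 0, 0.56, 0]]])

```text
t: 9.95
ee_pos: [0.4584, 0.0985, 0.283]
ee_rot: [0.0, 0.05, 0.999, 0.0]
force: [0.2, 0.3, 0.5]
width: 0.604
```

```bash
python3 - <<'E'
from h import *
shot('wrist','w9')
E
```

```text
(no output)
```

View pics/w9.png

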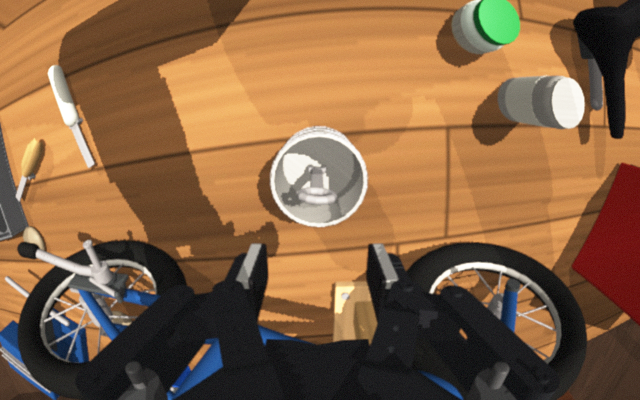

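>>> carry_out(deltas=[[[0, -0.12, 0, 0], [0, -0.26, 0, 0], [0, -0.42, 0, 0], [0, -0.58, 0, 0], [0, -0.74, 0, 0]]], claw=-1)

```text
t: 10.5
ee_pos: [0.4585, -0.0879, 0.2815]
ee_rot: [0.0, 0.05, 0.999, -0.0]
force: [0.7, 0.3, 0.4]
width: -0.005
```

>>> carry_out(deltas=[[[0.03, -0.16, 0, 0], [0.07, -0.32, 0, 0], [0.11, -0.48, -0.04, 0], [0.15, -0.62, -0.08, 0], [0.16, -0.68, -0.14, 0]]])

```text
t: 11.0
ee_pos: [0.4991, -0.2592, 0.246]
ee_rot: [0.001, 0.051, 0.999, -0.0]
force: [0.1, 0.2, 0.9]
width: 0.001
```

```bash
python3 - <<'E'
from h import *
print(sense()['ee_pos'])
shot('wrist','w10'); im,W,d=wworld('w10')
near=(W[...,2]>.09)&(W[...,2]<.2)&(d>0)
hs=cv2.cvtColor(im,cv2.COLOR_RGB2HSV)
for y in np.arange(-.28,-.15,.01):
  m=near&(W[...,1]>=y)&(W[...,1]<y+.01)&(W[...,0]>.47)&(W[...,0]<.535)&(hs[...,1]<60)
  if m.sum()>3:
    w=W[m]; print(y.round(3),len(w),'x',np.percentile(w[:,0],[2,50]).round(4),'z',w[:,2].min().round(4),w[:,2].max().round(4))
E
```

```text
[ 0.49911023 -0.25920067  0.24596154]
-0.28 396 x [0.4757 0.4824] z 0.1776 0.1874
-0.27 441 x [0.4769 0.484 ] z 0.175 0.1872
-0.26 404 x [0.4791 0.4864] z 0.1744 0.1851
-0.25 271 x [0.4848 0.4929] z 0.1699 0.1809
-0.24 264 x [0.4918 0.4979] z 0.1666 0.177
-0.23 270 x [0.4968 0.5035] z 0.1337 0.1738
-0.22 338 x [0.5018 0.5111] z 0.1337 0.1718
-0.21 286 x [0.5068 0.5148] z 0.1338 0.169
-0.2 211 x [0.5115 0.5182] z 0.1348 0.1664
-0.19 220 x [0.516  0.5217] z 0.1516 0.1641
-0.18 266 x [0.5174 0.5237] z 0.1473 0.1628
-0.17 618 x [0.485  0.5175] z 0.1448 0.168
-0.16 389 x [0.4842 0.5112] z 0.1507 0.1689
```

View pics/w10.png

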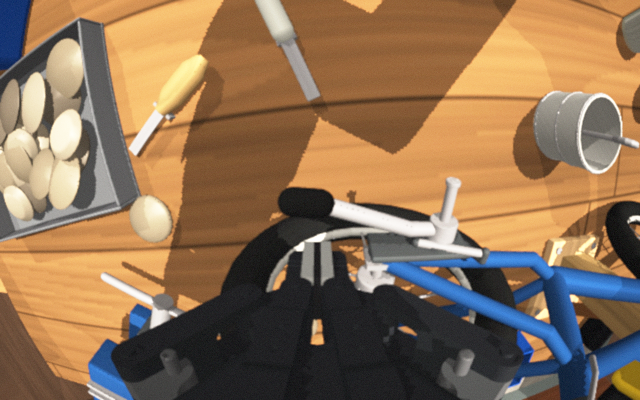

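>>> carry_out(deltas=[[[-0.016, 0.008, -0.05, 0], [-0.016, 0.008, -0.1, 0], [-0.016, 0.008, -0.14, 0], [-0.016, 0.008, -0.17, 0], [-0.016, 0.008, -0.18, 0]]])

```text
t: 11.55
ee_pos: [0.4947, -0.254, 0.2004]
ee_rot: [-0.0, 0.05, 0.999, -0.0]
force: [-2.4, -0.3, 3.1]
width: -0.002
```

>>> carry_out(deltas=[[[0, 0, -0.012, 0], [0, -0.003, -0.024, 0], [0, -0.006, -0.036, 0], [-0.004, -0.008, -0.048, 0], [-0.004, -0.008, -0.06, 0]]])

```text
t: 12.05
ee_pos: [0.4938, -0.2565, 0.1856]
ee_rot: [0.0, 0.05, 0.999, -0.0]
force: [-1.4, 0.2, 2.5]
width: 0.002
```

>>> carry_out(deltas=[[[-0.005, 0.001, -0.024, 0], [-0.01, 0.002, -0.048, 0], [-0.014, 0.003, -0.072, 0], [-0.019, 0.004, -0.096, 0], [-0.024, 0.006, -0.12, 0]]])

```text
t: 12.55
ee_pos: [0.4877, -0.2548, 0.1551]
ee_rot: [-0.0, 0.05, 0.999, 0.0]
force: [0.7, -0.2, 1.5]
width: -0.003
```

```bash
python3 - <<'E'
from h import *
print(sense()['force'])
shot('wrist','w11'); im,d=shot('scene','s11')
c=im[120:260,200:360]; cv2.imwrite('pics/s11z.png',cv2.resize(c[:,:,::-1],None,fx=4.2,fy=4.2,interpolation=cv2.INTER_CUBIC))
E
```

```text
[ 0.73418008 -0.21472543  1.46669236]
```

View pics/w11.png

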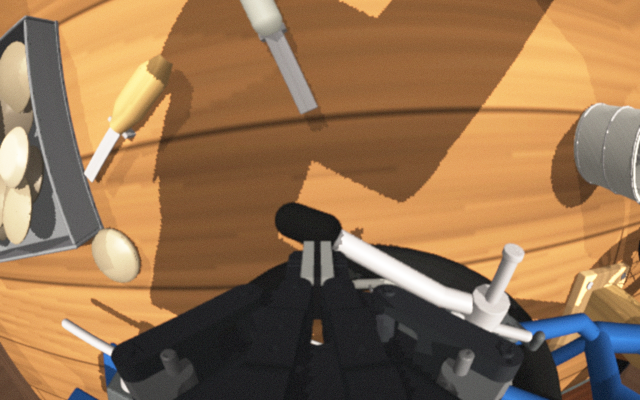

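View pics/s11z.png

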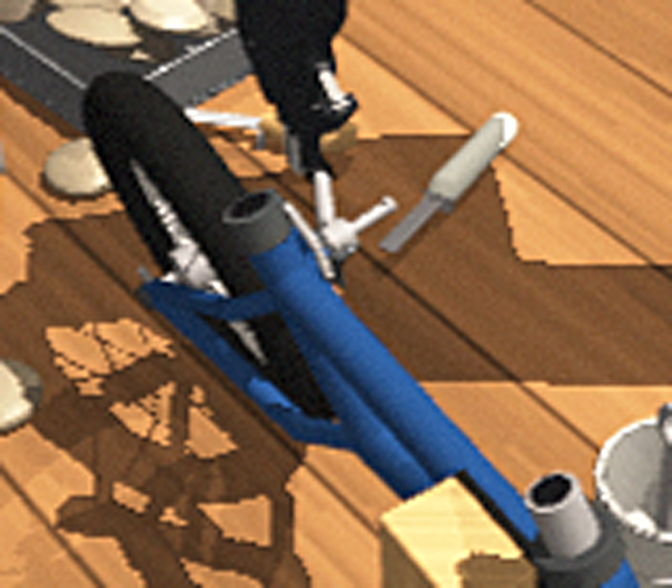

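>>> carry_out(deltas=[[[-0.006, 0.01, -0.02, 0], [-0.012, 0.022, -0.04, 0], [-0.017, 0.034, -0.06, 0], [-0.022, 0.048, -0.08, 0], [-0.026, 0.06, -0.096, 0]]])

```text
t: 13.15
ee_pos: [0.4811, -0.2395, 0.1312]
ee_rot: [-0.0, 0.05, 0.999, 0.0]
force: [-0.2, 0.6, -0.7]
width: 0.0
```

>>> carry_out(deltas=[[[0, 0.01, -0.012, 0], [-0.002, 0.02, -0.024, 0], [-0.004, 0.03, -0.036, 0], [-0.006, 0.04, -0.045, 0], [-0.006, 0.05, -0.055, 0]]])

```text
t: 13.65
ee_pos: [0.4798, -0.2272, 0.1179]
ee_rot: [0.0, 0.05, 0.999, -0.0]
force: [0.5, 0.1, 1.4]
width: -0.002
```

```bash
python3 - <<'E'
from h import *
print(sense()['force'])
shot('wrist','w12')
E
```

```text
[0.52290726 0.06120705 1.40572039]
```

View pics/w12.png

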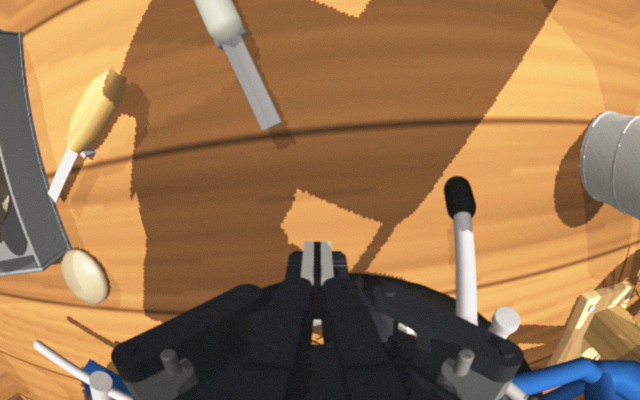

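```bash
python3 - <<'E'
from h import *
im,W,d=wworld('w12')
hs=cv2.cvtColor(im,cv2.COLOR_RGB2HSV)
m=np.zeros(d.shape,bool); m[170:225,435:485]=1
m&=(hs[...,2]<60)&(W[...,2]>.02)&(W[...,2]<.1); print(m.sum(),W[m].mean(0).round(4),W[m].min(0).round(3),W[m].max(0).round(3))
E
```

```text
881 [ 0.4676 -0.1348  0.0646] [ 0.459 -0.143  0.046] [ 0.48  -0.123  0.076]
```

>>> carry_out(deltas=[[[-0.1, 0, 0.02, 0], [-0.2, 0, 0.1, 0], [-0.25, 0, 0.25, 0], [-0.25, 0, 0.4, 0], [-0.25, 0, 0.55, 0]]], claw=1)

```text
t: 14.2
ee_pos: [0.4168, -0.2274, 0.2573]
ee_rot: [0.0, 0.05, 0.999, -0.0]
force: [0.5, 0.2, -0.2]
width: 0.846
```

>>> carry_out(deltas=[[[0, 0.07, 0.1, -0.13], [0.04, 0.14, 0.2, -0.26], [0.08, 0.2, 0.3, -0.4], [0.14, 0.27, 0.4, -0.53], [0.2, 0.34, 0.44, -0.665]]])

```text
t: 14.7
ee_pos: [0.468, -0.1418, 0.3682]
ee_rot: [0.002, 0.308, 0.951, -0.0]
force: [0.2, -0.7, 0.4]
width: 1.002
```

>>> carry_out(deltas=[[[0.06, 0.07, 0, -0.13], [0.12, 0.14, 0, -0.26], [0.18, 0.2, 0, -0.4], [0.24, 0.27, 0, -0.53], [0.3, 0.34, 0, -0.665]]])

```text
t: 15.2
ee_pos: [0.5429, -0.0566, 0.3655]
ee_rot: [0.0, 0.543, 0.839, 0.0]
force: [-0.7, -0.4, 0.5]
width: 0.999
```

>>> carry_out(deltas=[[[0.06, 0.07, 0, -0.13], [0.12, 0.14, 0, -0.26], [0.18, 0.2, 0, -0.4], [0.24, 0.27, 0, -0.53], [0.3, 0.34, 0, -0.665]]])

```text
t: 15.7
ee_pos: [0.6179, 0.0283, 0.3655]
ee_rot: [0.0, 0.742, 0.671, -0.0]
force: [-0.1, -0.7, -0.3]
width: 0.999
```

```bash
python3 - <<'E'
from h import *
shot('wrist','w13'); print(sense()['ee_pos'],sense()['qpos'].round(2))
im,W,d=wworld('w13')
hsv=cv2.cvtColor(im,cv2.COLOR_RGB2HSV)
blue=(hsv[...,0]>100)&(hsv[...,0]<125)&(hsv[...,1]>140)&(W[...,2]>.24)&(W[...,2]<.3)&(d>0)
for y in np.arange(-.08,.18,.02):
  k=blue&(W[...,1]>=y)&(W[...,1]<y+.02)
  if k.sum()>5:
    w=W[k]; print(y.round(3),k.sum(),'x',np.percentile(w[:,0],[2,98]).round(4),'ztop',np.percentile(w[:,2],97).round(4), 'x at top',w[w[:,2]>np.percentile(w[:,2],90)][:,0].mean().round(4))
E
```

```text
[0.61905849 0.03060859 0.36476227] [-0.01  0.41  1.11  0.    1.62  0.1 ]
-0.08 93 x [0.6044 0.6271] ztop 0.2831 x at top 0.6267
-0.06 929 x [0.621  0.6495] ztop 0.2855 x at top 0.6367
-0.04 644 x [0.6234 0.6491] ztop 0.27 x at top 0.6381
-0.02 707 x [0.6261 0.6515] ztop 0.2699 x at top 0.6398
0.0 785 x [0.6285 0.6535] ztop 0.27 x at top 0.6419
0.02 824 x [0.6309 0.6552] ztop 0.27 x at top 0.6437
0.04 916 x [0.6324 0.6575] ztop 0.2701 x at top 0.6462
0.06 958 x [0.6343 0.6596] ztop 0.2701 x at top 0.6482
0.08 997 x [0.6367 0.662 ] ztop 0.2702 x at top 0.6503
0.1 1006 x [0.6384 0.6634] ztop 0.2701 x at top 0.6519
0.12 1032 x [0.6403 0.6666] ztop 0.2702 x at top 0.6539
0.14 999 x [0.6426 0.6691] ztop 0.2701 x at top 0.6558
0.16 936 x [0.6444 0.6711] ztop 0.2703 x at top 0.6579
```

View pics/w13.png

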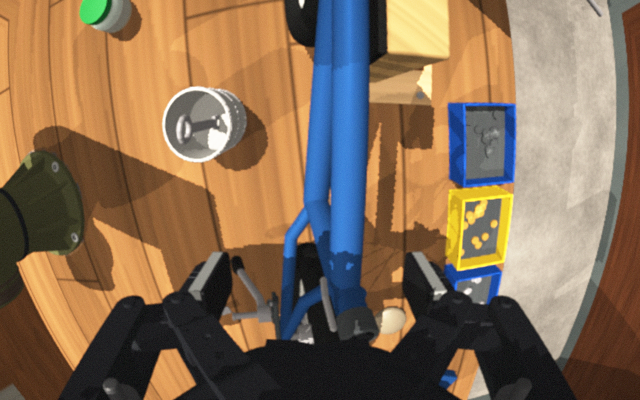

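```bash
cat > fit.py <<'E'
from h import *
from scipy.optimize import least_squares
def tyre(W,im,d,lim=(.4,.78)):
    hsv=cv2.cvtColor(im,cv2.COLOR_RGB2HSV)
    ok=(W[...,0]>lim[0])&(W[...,0]<lim[1])&(abs(W[...,1])<.46)&(d>0)&(W[...,2]<.32)&(hsv[...,2]<60)&(W[...,2]>.03)
    return W[cv2.erode(ok.astype(np.uint8),np.ones((3,3)))>0]
def pose(v): return R.from_euler('zyx',[v[2],v[3],0]).as_matrix(),np.array([v[0],v[1],0])
def tor(v,k):
    Rm,o=pose(v); q=(k-o)@Rm; r=[]
    for s in(-.265,.265):
        r.append(np.hypot(np.hypot(q[:,1]-s,q[:,2]-.14)-.118,q[:,0])-.022)
    r=np.array(r); return r[np.abs(r).argmin(0),np.arange(len(k))]
def cyl(v,p):
    Rm,o=pose(v); q=(p-o)@Rm; return np.hypot(q[:,0],q[:,2]-.262)-.014
def sel(k,v): return k[abs(tor(v,k))<.012]
def run(sets,v0,tube=None):
    v=np.array(v0)
    for _ in range(4):
        ss=[sel(k,v) for k in sets]
        f=lambda v:np.concatenate([tor(v,s)*np.sqrt(300/max(len(s),1)) for s in ss]+([cyl(v,tube)*np.sqrt(300/len(tube))] if tube is not None else []))
        v=least_squares(f,v,loss='soft_l1',f_scale=.003).x
    return v,[(len(s),np.median(tor(v,s)).round(4)) for s in ss]
def tubepts(fn,ylim=(-.03,.16)):
    im,W,d=wworld(fn); hsv=cv2.cvtColor(im,cv2.COLOR_RGB2HSV)
    b=(hsv[...,0]>100)&(hsv[...,0]<125)&(hsv[...,1]>140)&(W[...,2]>.258)&(W[...,2]<.3)&(d>0)&(W[...,1]>ylim[0])&(W[...,1]<ylim[1])
    return W[b]
E
python3 - <<'E'
from fit import *
S={}
for n in('top','scene'):
    a=np.load(f'pics/{n}0.npz'); S[n]=tyre(world(n,a['d']),a['im'],a['d'])
for n in('w1','w7','w9','w10'):
    im,W,d=wworld(n); S[n]=tyre(W,im,d)
T=tubepts('w13')
v0=[.59,.046,-.098,.22]
for n in S:
    v,i=run([S[n]],v0,T); print(n,v[:2].round(4),np.degrees(v[2:]).round(2),i)
v,i=run(list(S.values()),v0,T); print('all',v[:2].round(4),np.degrees(v[2:]).round(2),i,'tube',np.median(cyl(v,T)))
E
```

```text
top [0.5896 0.045 ] [-5.02 12.59] [(1396, np.float64(-0.0012))]
scene [0.5943 0.0473] [-5.77 11.24] [(3865, np.float64(0.0011))]
w1 [0.5874 0.0465] [-5.44 12.71] [(9806, np.float64(0.0003))]
w7 [0.5871 0.0487] [-5.29 12.88] [(11681, np.float64(0.0005))]
w9 [0.5871 0.0487] [-5.28 12.85] [(10331, np.float64(0.0006))]
w10 [0.5882 0.0468] [-5.52 12.59] [(6240, np.float64(0.0002))]
all [0.588  0.0474] [-5.41 12.62] [(1396, np.float64(-0.0027)), (3862, np.float64(0.0031)), (9805, np.float64(0.0007)), (11681, np.float64(0.0007)), (10331, np.float64(0.0009)), (6240, np.float64(0.0005))] tube 9.00722985381925e-06
```

>>> carry_out(deltas=[[[0.05, -0.01, -0.06, 0], [0.098, -0.012, -0.14, 0], [0.098, -0.012, -0.2, 0], [0.098, -0.012, -0.26, 0], [0.098, -0.012, -0.32, 0]]])

```text
t: 16.25
ee_pos: [0.6418, 0.0246, 0.2847]
ee_rot: [-0.0, 0.74, 0.672, -0.0]
force: [1.0, -0.5, -0.0]
width: 1.0
```

```bash
python3 - <<'E'
from h import *
shot('wrist','w14'); print(sense()['ee_pos'],sense()['force'])
E
```

```text
[0.64126178 0.0245591  0.28196909] [-0.31770462  0.57385705 -2.67356045]
```

View pics/w14.png

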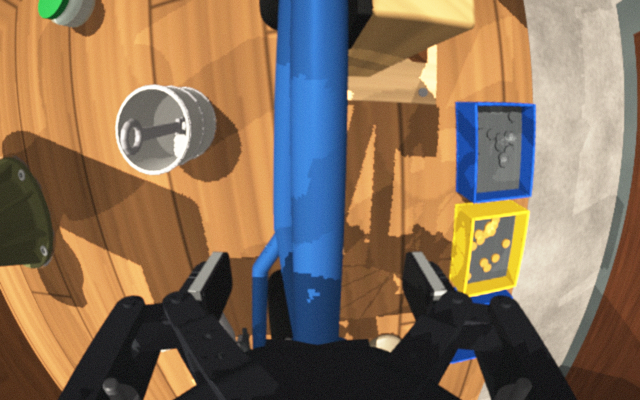

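>>> carry_out(deltas=[[[0.008, 0.012, -0.03, 0], [0.008, 0.012, -0.06, 0], [0.008, 0.012, -0.09, 0], [0.008, 0.012, -0.106, 0], [0.008, 0.012, -0.106, 0]]])

```text
t: 16.8
ee_pos: [0.6437, 0.0276, 0.2585]
ee_rot: [-0.0, 0.74, 0.672, -0.0]
force: [0.0, -0.2, 0.6]
width: 1.0
```

>>> carry_out(deltas=[[[0, 0, 0, 0], [0, 0, 0, 0], [0, 0, 0, 0], [0, 0, 0, 0], [0, 0, 0, 0]]], claw=-1)

```text
t: 17.3
ee_pos: [0.6435, 0.0278, 0.259]
ee_rot: [-0.0, 0.74, 0.673, -0.0]
force: [1.2, 0.4, -0.9]
width: 0.307
```

>>> carry_out(deltas=[[[0, 0, 0, 0], [0, 0, 0, 0]]])

```text
t: 17.5
ee_pos: [0.6438, 0.0277, 0.259]
ee_rot: [-0.0, 0.74, 0.672, 0.0]
force: [0.5, 1.2, -0.7]
width: 0.307
```

>>> carry_out(deltas=[[[-0.012, 0.001, 0.0025, 0], [-0.025, 0.0025, 0.005, 0], [-0.04, 0.004, 0.008, 0], [-0.054, 0.005, 0.0105, 0], [-0.067, 0.0063, 0.013, 0]]])

```text
t: 18.0
ee_pos: [0.6272, 0.0293, 0.2626]
ee_rot: [0.001, 0.74, 0.672, 0.001]
force: [5.9, 2.6, -4.0]
width: 0.31
```

>>> carry_out(deltas=[[[-0.014, 0.0013, 0.002, 0], [-0.027, 0.0026, 0.004, 0], [-0.041, 0.0039, 0.0055, 0], [-0.054, 0.0052, 0.0075, 0], [-0.054, 0.0052, 0.0075, 0]]])

```text
t: 18.5
ee_pos: [0.6138, 0.0305, 0.265]
ee_rot: [0.001, 0.74, 0.672, 0.001]
force: [6.0, 1.6, -0.1]
width: 0.301
```

>>> carry_out(deltas=[[[-0.014, 0.0013, 0.001, 0], [-0.027, 0.0026, 0.002, 0], [-0.041, 0.0039, 0.003, 0], [-0.055, 0.005, 0.004, 0], [-0.055, 0.005, 0.004, 0]]])

```text
t: 19.0
ee_pos: [0.6004, 0.0316, 0.2669]
ee_rot: [0.002, 0.74, 0.672, 0.002]
force: [6.0, 1.2, 4.7]
width: 0.305
```

```bash
python3 - <<'E'
from fit import *
s=sense();print(s['ee_pos'],s['force'],s['wrist_torque'])
shot('wrist','w15'); a=shot('top','t15'); b=shot('scene','s15')
T=tubepts('w15'); S=[tyre(world('top',a[1]),*a),tyre(world('scene',b[1]),*b)]
im,W,d=wworld('w15'); S.append(tyre(W,im,d))
v0=[.588,.0474,-.0944,.055]
for k in S:
    try:
        v,i=run([k],v0,T); print(v[:2].round(4),np.degrees(v[2:]).round(2),i)
    except Exception as e: print(e)
v,i=run(S,v0,T); print('all',v[:2].round(4),np.degrees(v[2:]).round(2),i)
E
```

```text
[0.60036447 0.03163959 0.26686185] [5.95926031 1.22539137 4.69723769] [ 0.12402849 -2.0365089   0.11932323]
[0.5861 0.0483] [-4.83  3.88] [(1667, np.float64(-0.0013))]
[0.5856 0.0507] [-5.13  3.86] [(4694, np.float64(0.0001))]
[0.5816 0.0485] [-4.66  4.78] [(45, np.float64(-0.0001))]
all [0.586  0.0498] [-5.01  3.86] [(1667, np.float64(-0.0016)), (4694, np.float64(0.0002)), (45, np.float64(-0.0))]
```

View pics/s15.png

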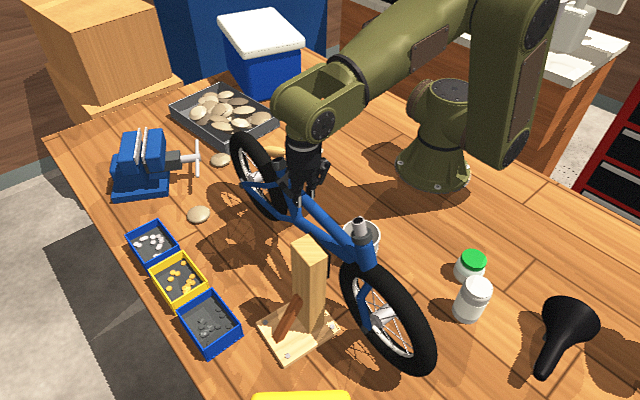

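View pics/w15.png

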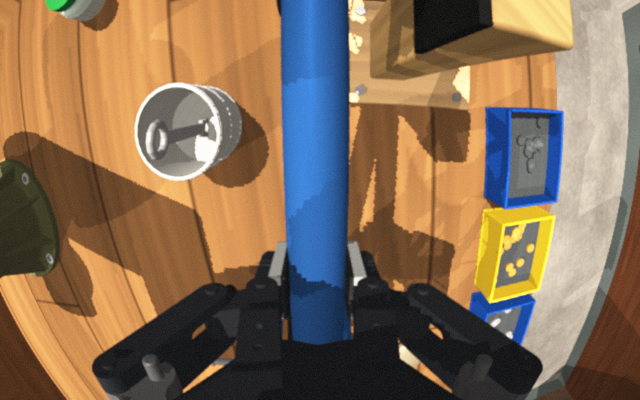

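>>> carry_out(deltas=[[[-0.014, 0.0013, 0.0005, 0], [-0.028, 0.0026, 0.001, 0], [-0.042, 0.004, 0.0015, 0], [-0.058, 0.0055, 0.002, 0], [-0.058, 0.0055, 0.002, 0]]])

```text
t: 19.65
ee_pos: [0.5858, 0.0329, 0.2674]
ee_rot: [0.002, 0.74, 0.672, 0.002]
force: [4.6, 0.4, 6.1]
width: 0.302
```

```bash
cat > chk.py <<'E'
from fit import *
import sys
t=sys.argv[1]
s=sense();print(s['ee_pos'],s['force'],s['wrist_torque'],s['t'])
shot('wrist','w'+t); a=shot('top','t'+t); b=shot('scene','s'+t)
T=tubepts('w'+t); S=[tyre(world('top',a[1]),*a),tyre(world('scene',b[1]),*b)]
v0=[.587,.0474,-.0944,.01]
for k in S:
    for tt in (T,None):
        v,i=run([k],v0,tt); print(v[:2].round(4),np.degrees(v[2:]).round(2),i)
v,i=run(S,v0,T); print('all',v[:2].round(4),np.degrees(v[2:]).round(2),i)
for y in (-.02,0,.05,.1,.14):
    w=T[abs(T[:,1]-y)<.008]
    if len(w)>10: print(y,'x mid',(np.percentile(w[:,0],[1,99]).mean()).round(4),'ztop',np.percentile(w[:,2],97).round(4))
E
python3 chk.py 16
```

```text
[0.58578413 0.03292308 0.26738334] [4.64946529 0.4283034  6.12042758] [-0.09507067 -1.99071101  0.05892471] 19.65
[0.5877 0.0492] [-5.03  0.25] [(1625, np.float64(-0.0011))]
[0.5874 0.0492] [-5.03  0.47] [(1625, np.float64(-0.001))]
[0.585  0.0512] [-5.08  0.8 ] [(5044, np.float64(-0.0))]
[0.5851 0.0512] [-5.07  0.79] [(5044, np.float64(-0.0))]
all [0.5859 0.0503] [-5.01  0.67] [(1625, np.float64(-0.0013)), (5044, np.float64(-0.0))]
0 x mid 0.5845 ztop 0.2758
0.05 x mid 0.5884 ztop 0.2759
0.1 x mid 0.5928 ztop 0.276
0.14 x mid 0.5964 ztop 0.2762
```

>>> carry_out(deltas=[[[-0.003, 0, 0, 0], [-0.006, 0.0005, 0, 0], [-0.006, 0.0005, 0, 0], [-0.006, 0.0005, 0, 0], [-0.006, 0.0005, 0, 0]]])

```text
t: 20.3
ee_pos: [0.5843, 0.033, 0.2677]
ee_rot: [0.001, 0.74, 0.672, 0.001]
force: [1.8, 0.9, 12.3]
width: 0.3
```

```bash
python3 chk.py 17
```

```text
[0.58428319 0.03302942 0.2676895 ] [ 1.76671822  0.88339653 12.30665544] [ 0.02698029 -0.73888065  0.16737984] 20.3
[0.5876 0.0491] [-5.02 -0.07] [(1656, np.float64(-0.001))]
[0.5874 0.0491] [-5.03  0.07] [(1656, np.float64(-0.001))]
[0.5849 0.0513] [-5.05  0.49] [(5110, np.float64(-0.0001))]
[0.5851 0.0513] [-5.05  0.43] [(5110, np.float64(-0.0001))]
all [0.5858 0.0503] [-5.    0.35] [(1656, np.float64(-0.0013)), (5110, np.float64(-0.0001))]
0 x mid 0.5831 ztop 0.2758
0.05 x mid 0.587 ztop 0.276
0.1 x mid 0.5913 ztop 0.276
0.14 x mid 0.5949 ztop 0.2761
```

View pics/s17.png

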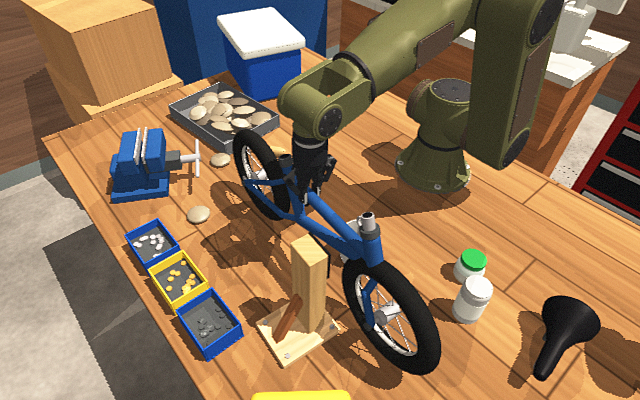

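View pics/w17.png

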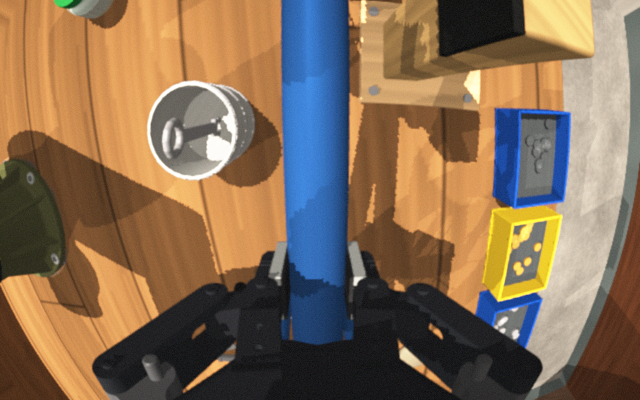

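View pics/t17.png

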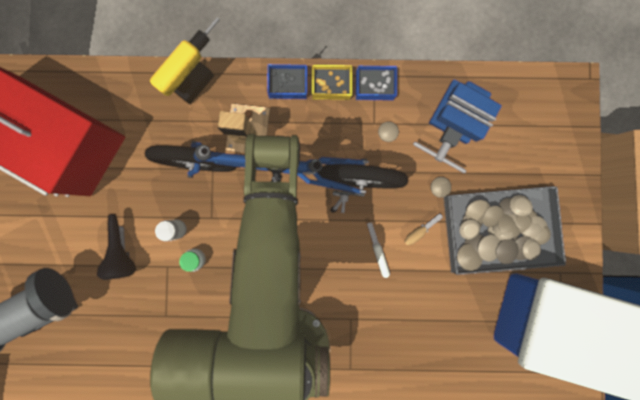

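>>> carry_out(deltas=[[[0, 0, 0, 0], [0, 0, 0, 0], [0, 0, 0, 0], [0, 0, 0, 0], [0, 0, 0, 0]]])

```text
t: 20.95
ee_pos: [0.5843, 0.033, 0.2677]
ee_rot: [0.001, 0.74, 0.672, 0.001]
force: [2.2, 0.0, 11.9]
width: 0.306
```

```bash
python3 - <<'E'
from h import *
s=sense();print(s['force'],s['ee_pos'],s['width'])
print(sign_off())
E
```

```text
[2.24386477e+00 1.01334670e-02 1.19265024e+01] [0.58428829 0.03303738 0.26773882] 0.3059055599648862
the job is handed in; nothing more can be done
None
```

I finished the job in the order asked and handed it in at about t = 21 s of the 67 s allowed, with the gripper still holding the bike upright.

- **Spanner:** I gripped it by the ring, raised it 6 mm and drew it off along the bolt with no more than about 2 N on the wrist. It is in the tin, leaning with its ring against the rim. The last wrist picture still shows it there.
- **Kickstand:** I pushed the leg down past its dead centre and it snapped down. The visible foot surface measured about (0.468, -0.135, 0.065), against an expected foot centre of about (0.474, -0.131, 0.050). That fits the leg being on its stop. I did not push on the leg again to confirm.
- **Bike:** I took hold of the top tube and brought the bike off the prop.
    - **Height:** the tube's top measured 0.276 m, so its axis is at 262 mm, which is right for both tyres on the bench. The arm is holding it down with about 12 N.
    - **Lean:** the cameras disagreed slightly on what is left. The top view gave about 0°, the scene view about 0.45°, and both together 0.35°. I take it as plumb to within about half a degree.
- **Gap under the foot:** the foot was hidden in the last pictures, so I did not measure this gap.
- **Other things on the bench:** I saw none of them moved.

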